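Raise the hood sash to the green clip

ROBOT

A 7-joint arm with a two-finger parallel gripper is mounted at the origin on a cart in front of the work surface, level with it; the furniture and walls round the work are solid. World frame = base frame: x ahead of the robot, y to its left, z up, the work surface at z = 0. Lengths are in m, angles in rad, forces in N, time in s.
With the tool pointing down it reaches from about 0.425 to 0.925 m from the base axis. Payload 6.8 kg.
Tool frame: the origin (TCP) lies at the very end of the fingers, on their centre line; the grasp point (between the pads) lies 19 mm behind it; z points along the fingers, y is the line along which they close (so a half turn about z gives the same grasp; the last joint's range is limited). The gripper opens to 88 mm and grips with 3 to 60 N. Pads are 20 mm wide; open, the fingers measure 115 mm over their backs; the gripper's body (75 mm by 178 mm) begins 61 mm behind the grasp point.
Start: joints at [-1.414, 0.477, 0.022, 1.555, -0.011, 1.109, -0.083], TCP at [0.177, 0.651, 0.223] pointing down, gripper open.
Joint ranges: [-2.96, 2.96], [-0.34, 2.1], [-1.41, 1.46], [0.24, 2.44], [-1.37, 4.51], [0.17, 1.92], [-2.96, 2.96]. Speed limits (rad/s): [2.39, 2.39, 3.14, 3.14, 3.14, 3.14, 3.14].

INTERFACE

Orientations are given as a unit quaternion [x, y, z, w].
In Python, from workcell import env, viewer, spot_in, masks_of, place_of gives the robot as it stands. The module is installed in compiled form; this text tells all that it offers.
- The arm moves only by the shell command python3 -m handwheel 'ROWS' [FORCE]. ROWS is JSON, a list of rows, each a list of 7 numbers: the shift along the tool's x, y, z in m, then the turn, a rotation vector about the tool's x, y, z in degrees, then the gripper command: -1 is shut, 1 is fully open, values between are in proportion. A call has exactly 5 rows; each row is the pose to reach, as a shift and turn from the pose commanded when the call began, along the tool's axes at that moment; what a row does not reach only later rows make up. A row lasts 1/8 s, in which the tool goes at most 62.5 mm and 10.7 degrees, less where a joint would pass 70% of its speed; a pose out of reach is approached as far as the arm can. A call with a gripper value outside its range is refused whole. The fingers move at their own pace and stop on an object; FORCE is the grip in N (left out, the last holds). Time passes only in rows, so rows that repeat a pose let the fingers close, or fill a call up. It gives the time, the measured TCP pose, the force, the opening and the grip force at its end, in the units of the state.
- env.state(): the state, without advancing time (a new reading comes with each control period).
- viewer.snapshot(name): name is "side" or "top" or "wrist"; returns the picture (400x640x3 uint8, blue, green, red); there is no depth.
- viewer.calibration(name): a dict with "intrinsics" (3x3 intrinsics, pixels), "D" ([k1, k2, p1, p2, k3] as OpenCV has them; the pictures are not rectified), "rvec" (rotation vector, rad) and "tvec" (3), from world to camera coordinates, as OpenCV has them; the wrist camera has in their place "hand_eye" (4x4, takes a point from camera to tool coordinates, whose origin is the TCP and whose axes are the flange's). Camera axes: x right, y down, z forward; pixel columns grow to the right and rows downward; lengths in m; the calibration is good to about 2 mm. A picture is of the moment at which its call begins: read the wrist's pose just before it. calibration takes no time and is no camera call.
- env.sign_off(): hands the job in; it is judged then, once.
Trained networks look in the newest picture that a camera, given by its name, has taken for a name from the list of things; names that differ only in an ending like _2 or _b are one class to them, and where a whole thing is asked for, a point or a joint stands for the part that bears it (a point fixed in the world has none). Each returns a list of dicts, best first, with "score" (0 to 1); they miss things now and then, are a little off and sometimes report something else, mostly with a low value. They report only what shows in the picture. A call takes as long as a camera call.
- spot_in(camera, thing): "centre" ([x, y, z] in m, in world coordinates, good to about 4 mm: the middle of the surface that is visible of it).
- masks_of(camera, thing): "region" (400x640 bool, what is visible of it).
- place_of(camera, thing): "centre" ([x, y, z] in m, in world coordinates, good to about 4 mm: a listed point, or the origin of a listed thing).
The state is a dict: "t": time; "q": joint angles; "qvel": joint speeds; "tau": joint torques, N m; "tool_pos": TCP position; "ee_rot": TCP orientation; "wrist_force": force on the tool from outside, world axes, zero at the start; "ft_torque": the same for the moment, N m; "finger_gap": finger opening in m; "grasp_force": force on a finger pad.
Only numpy, scipy, OpenCV 4.12 (cv2) and the standard library are available. Lean on these libraries where they do the work, as an engineer would, in place of code of your own. Each camera call takes 0.05 s, during which the arm holds its last target. There are 200 camera calls.

TASK

Open the small fume hood for work: put the fingertips beneath the blue-topped lip of its sliding window and push the window smoothly up until the lip is level with the green clip on the front column, never up to the red clip, which marks the limit. Only push, do not pinch the lip between the fingers. Leave the window standing there, back away from it, and leave the bottle, the beaker and the pen where they are.

Things in the scene. Friction and masses are not known exactly. Their poses are not given: they have to be found in the camera images.
- hood: White bench-top fume hood fixed to the bench, 360 mm wide, about 160 mm deep, 485 mm high. Origin on the bench (z=0) under the middle of the sliding window; its x axis points into the hood (away from the robot), y along the window to the robot's left, z up. It may stand turned by up to 0.12 rad. White plinth 95 mm high whose front face is at x=+12 mm; two aluminium columns at y=+-178 mm, 36 mm wide, their front faces at x=-14 mm, up to 485 mm high.
- sash (a joint): Upward travel of the clear sliding window (the sash) in m; 0 = fully down, end stop at 0.22. It is counterweighted: it stays where it is left, and moves freely up and down with about 2 to 5 N (a little more when moved fast). It starts at 0 to 0.03.
- lip_mid (a point): Middle of the front edge of the sash's lip, half-way up its thickness; it moves with the sash. The lip is a shelf 12 mm thick and 290 mm long (along the hood's y) that stands 40 mm out from the window (hood x from -40 mm to 0), at hood z = 106 mm + sash travel at mid-thickness; aluminium below (the underside takes the push), blue on top; so its underside is 6 mm below this point.
- green_clip: Green plastic clip, 44 x 30 x 12 mm high, clipped round the front of one of the two columns (either side); marks the working height. Its origin is at half its height: the lip is level with it when lip_mid has the same z. It is 95 to 150 mm above lip_mid's height with the sash down.
- red_clip: Red plastic clip of the same size on the other column, origin at half its height; the limit, 185 to 200 mm above lip_mid's height with the sash down, so always above the green clip.
- brown_bottle: Brown reagent bottle with blue cap, 56 mm diameter, 105 mm high, loose, standing in front of the hood's left part. Origin at the centre of its underside.
- small_beaker: Small clear beaker, 57 mm diameter, 70 mm high, loose, standing in front of the hood's right part. Origin at the centre of its underside.
- pen: Green-and-white marker pen, 135 x 17 x 16 mm, lying loose on the bench to the right. Origin at the centre of its underside.

How it is judged:
By the outcome, as a careful person would: the job done as asked, in the order asked, and still so for the second after the job is handed in, with the robot touching nothing.
It also fails if it takes over 42 s, if anything falls off the work surface, if the arm or the gripper's body presses on something with over 40 N, if the wrist force passes 120 N, or if a joint passes its speed limit or range.

## Working session

There is one attempt and no reset: what is moved stays moved. The work goes in short steps, Python scripts to look and compute and a shell command to move; the robot and the scene stay as the last step left them, time stands still between calls to the robot, and variables do not carry over. Pictures are saved under pics/ and viewed, at most 10 in all, crops included, and the job is handed in when it is done.

```bash
mkdir -p pics; python3 - <<'E'
from workcell import env, viewer, spot_in, masks_of, place_of
import cv2, numpy as np
s=env.state(); print(s['t'],s['tool_pos'],s['ee_rot'],s['finger_gap'])
a=viewer.snapshot('side');b=viewer.snapshot('top')
cv2.imwrite('pics/a.png',np.vstack([a,b])[:, :] if 0 else cv2.resize(np.vstack([a,b]),(480,600)))
for n in ['hood','lip_mid','green_clip','red_clip','brown_bottle','small_beaker','pen']:
  for c in ['side','top']:
    print(n,c,[(np.round(d['centre'],4).tolist(),round(d['score'],2)) for d in place_of(c,n)[:2]])
E
```

```text
0.0 [0.17651128 0.6508821  0.2216972 ] [ 1.31999629e-01  9.91249356e-01 -9.00868181e-04 -4.05508165e-05] 0.08780913195226478
hood side [([0.6086, 0.0217, -0.004], 0.74), ([0.6252, -0.152, 0.2328], 0.48)]
hood top [([0.6092, 0.0228, 0.0002], 0.86)]
lip_mid side [([0.5654, 0.0232, 0.1305], 0.91), ([0.5035, 0.2157, 0.0004], 0.58)]
lip_mid top []
green_clip side [([0.6219, -0.1541, 0.2296], 0.51)]
green_clip top [([0.6233, -0.1525, 0.2308], 0.55)]
red_clip side [([0.5973, 0.1994, 0.3052], 0.49)]
red_clip top [([0.5949, 0.1979, 0.301], 0.55), ([0.3908, -0.3609, -0.0007], 0.24)]
brown_bottle side [([0.5069, 0.2167, 0.0023], 0.93)]
brown_bottle top [([0.5042, 0.2153, -0.0012], 0.91)]
small_beaker side [([0.5232, -0.2055, -0.0003], 0.8)]
small_beaker top [([0.5231, -0.2066, 0.0002], 0.58)]
pen side [([0.3899, -0.3638, 0.0015], 0.55)]
pen top [([0.3884, -0.3639, 0.0003], 0.55)]
```

View pics/a.png

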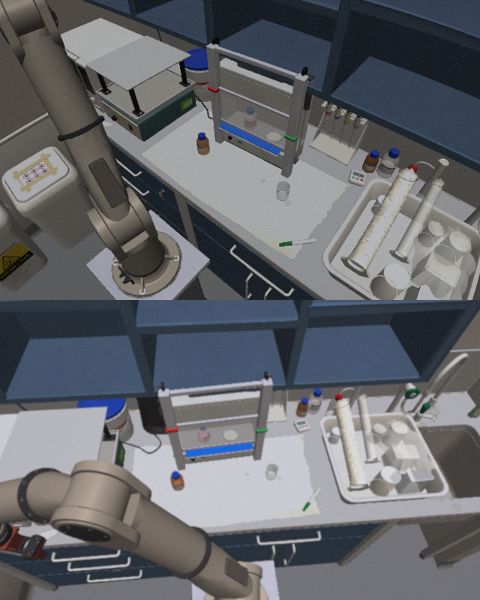

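The pictures show the hood centred at about (235,110) in the side view. The green clip is on the right column at (290,137) and the red clip on the left at (214,90). The blue lip is low at (250,138), with the bottle on its left and the beaker on its right. The network results agree with this.

```bash
cat > h.py <<'E'
from workcell import env, viewer, spot_in, masks_of, place_of
import numpy as np, sys
from scipy.spatial.transform import Rotation as R
yaw=0.072; O=np.array([.609,.022,0]); H=R.from_euler('z',yaw)
def goal(p,pitch): # p in hood frame; pitch deg: 0 horizontal, -90 down
    hx,hy,hz=np.eye(3)
    z=np.array([np.cos(np.radians(pitch)),0,np.sin(np.radians(pitch))]); y=hy; x=np.cross(y,z)
    return O+H.apply(p), H*R.from_matrix(np.c_[x,y,z])
def delta(p,pitch):
    s=env.state(); r=R.from_quat(s['ee_rot']); P,G=goal(p,pitch)
    print('t',s['t'],'q',np.round(s['q'],2),'hood pos',np.round(H.inv().apply(s['tool_pos']-O),4))
    print('shift',np.round(r.inv().apply(P-s['tool_pos']),4),'rv',np.round((r.inv()*G).as_rotvec(degrees=True),1), 'F',np.round(s['wrist_force'],1))
if __name__=='__main__':
    a=list(map(float,sys.argv[1:])); delta(a[:3],a[3])
E
python3 h.py -.15 0 .3 -90
```

```text
t 0.8 q [-1.41  0.48  0.02  1.56 -0.01  1.11 -0.08] hood pos [-0.3859  0.659   0.2227]
shift [-0.4404 -0.544  -0.0773] rv [  0.    0.  -19.3] F [-0.2  0.   0.8]
```

```bash
python3 -m handwheel '[[-0.01,-0.04,-0.03,0,0,-2,-1],[-0.03,-0.09,-0.05,0,0,-4,-1],[-0.06,-0.14,-0.07,0,0,-6,-1],[-0.09,-0.19,-0.08,0,0,-8,-1],[-0.12,-0.24,-0.08,0,0,-10,-1]]' 5; python3 h.py -.15 0 .3 -90
```

```text
t: 1.42
tool_pos: [0.2304, 0.3871, 0.3038]
ee_rot: [0.045, 0.999, 0.001, 0.0]
wrist_force: [1.2, 0.2, 0.0]
finger_gap: 0.0411
grasp_force: 0.0
t 1.425 q [-1.23  0.02  0.06  1.96 -0.    1.16  0.31] hood pos [-0.3514  0.3914  0.3038]
shift [-0.2616 -0.354   0.0031] rv [ 0.1  0.1 -9.2] F [1.2 0.2 0. ]
```

```bash
python3 -m handwheel '[[-0.04,-0.045,0,0,0,-2,-1],[-0.08,-0.09,0,0,0,-4,-1],[-0.115,-0.14,0,0,0,-6,-1],[-0.15,-0.185,0,0,0,-8,-1],[-0.18,-0.235,0,0,0,-9,-1]]' && python3 -m handwheel '[[-0.03,-0.035,0,0,-8,0,-1],[-0.06,-0.07,0,0,-17,0,-1],[-0.08,-0.1,0,0,-26,0,-1],[-0.08,-0.119,0,0,-35,0,-1],[-0.08,-0.119,0,0,-43,0,-1]]';  python3 h.py -.12 0 .2 0
```

```text
t: 2.05
tool_pos: [0.3887, 0.1365, 0.3031]
ee_rot: [-0.034, 0.999, 0.0, 0.001]
wrist_force: [1.3, 0.8, 1.2]
finger_gap: 0.0008
grasp_force: 0.0
t: 2.68
tool_pos: [0.4742, 0.0244, 0.3051]
ee_rot: [-0.031, 0.943, 0.013, 0.332]
wrist_force: [0.1, 0.3, 0.6]
finger_gap: 0.0006
grasp_force: 0.0
t 2.675 q [-0.49 -0.31  0.17  2.4   0.5   0.43  0.94] hood pos [-0.1343  0.0121  0.3051]
shift [ 0.0547 -0.0123  0.0909] rv [ -0.1 -51.2  -0.3] F [0.1 0.3 0.6]
```

Joints 2 and 4 are close to their limits in this wrist branch. I'll fit a kinematic model from the measured poses and look for a feasible branch for a horizontal tool.

```bash
cat > fk.py <<'E'
import numpy as np, itertools
from scipy.spatial.transform import Rotation as R
from scipy.optimize import least_squares
D=[([-1.414,.477,.022,1.555,-.011,1.109,-.083],[.17651,.65088,.2217],[.132,.99125,-.0009,0]),
([-1.23,.02,.06,1.96,0,1.16,.31],[.2304,.3871,.3038],[.045,.999,.001,0]),]
E
python3 - <<'E'
from fk import *
from workcell import env
s=env.state(); print(np.round(s['q'],4).tolist(),np.round(s['tool_pos'],4).tolist(),np.round(s['ee_rot'],4).tolist(), s['qvel'].round(3) if hasattr(s['qvel'],'round') else s['qvel'])
D.append((s['q'],s['tool_pos'],s['ee_rot']))
res=[]
for sg in itertools.product([1,-1],repeat=7):
  Ms=[]
  for q,p,o in D:
    r=R.identity()
    for a,sgn,qi in zip('zyzyzyz',sg,q): r=r*R.from_euler(a,sgn*qi)
    Ms.append((r,R.from_quat(o)))
  # A*r*B = o ; A rotation about z by base angle, B rotation about z
  def f(x): return np.concatenate([(R.from_euler('z',x[0])*r*R.from_euler('z',x[1])*o.inv()).as_rotvec() for r,o in Ms])
  for x0 in itertools.product([0,2,4],repeat=2):
    l=least_squares(f,x0); res.append((l.cost,sg,l.x.round(3)%6.283))
res.sort(key=lambda t:t[0])
for t in res[:10]: print(t)
E
```

```text
[-0.4925, -0.3066, 0.1729, 2.3952, 0.4978, 0.4288, 0.9381] [0.4742, 0.0244, 0.3051] [-0.0315, 0.9427, 0.0129, 0.3318] [ 1.705  0.132 -1.452  0.195 -0.297 -0.847  0.208]
(np.float64(5.420820602223727e-06), (-1, 1, -1, 1, -1, 1, -1), array([0.   , 1.571]))
(np.float64(5.42082060222378e-06), (-1, -1, -1, -1, -1, -1, -1), array([3.142, 4.712]))
(np.float64(5.420820602223795e-06), (-1, 1, -1, 1, -1, 1, -1), array([0.   , 1.571]))
(np.float64(5.42082060222384e-06), (-1, -1, -1, -1, -1, -1, -1), array([3.142, 4.712]))
(np.float64(5.42082060222387e-06), (-1, 1, -1, 1, -1, 1, -1), array([0.   , 1.571]))
(np.float64(5.420820602223902e-06), (-1, -1, -1, -1, -1, -1, -1), array([3.142, 4.712]))
(np.float64(5.420820602223933e-06), (-1, 1, -1, 1, -1, 1, -1), array([0.   , 1.571]))
(np.float64(5.420820602223933e-06), (-1, 1, -1, 1, -1, 1, -1), array([0.   , 1.571]))
(np.float64(5.420820602223949e-06), (-1, 1, -1, 1, -1, 1, -1), array([0.   , 1.571]))
(np.float64(5.420820602224028e-06), (-1, -1, -1, -1, -1, -1, -1), array([3.141, 4.712]))
```

```bash
cat >> fk.py <<'E'
D.append(([-0.4925,-0.3066,0.1729,2.3952,0.4978,0.4288,0.9381],[0.4742,0.0244,0.3051],[-0.0315,0.9427,0.0129,0.3318]))
SG=[-1,1,-1,1,-1,1,-1]
def chain(q,t):
    r=R.identity(); p=np.zeros(3); P=[]
    T={0:[0,t[7],t[0]],2:[t[1],t[8],t[2]],4:[t[3],t[9],t[4]],6:[t[5],t[10],t[6]]}
    # e offsets after joints: 0 ->shoulder, 2 -> elbow, 4 -> wrist, 6 -> tcp
    for i,(a,s,qi) in enumerate(zip('zyzyzyz',SG,q)):
        r=r*R.from_euler(a,s*qi)
        if i==6: r=r*R.from_euler('z',np.pi/2)
        if i in T:
            v=np.array(T[i],float)
            if i==6: p=p+(r*R.from_euler('z',-(np.pi/2)+0)*R.from_euler('z',-SG[6]*qi)).apply([v[0],v[1],0])+r.apply([0,0,v[2]])
            else: p=p+r.apply(v)
            P.append(p)
    return p,r,P
PR=np.array([.3,0,.4,0,.4,.05,.3,0,0,0,0]);W=np.array([1,.3,1,.3,1,.5,1,.3,.3,.3,.3])
def fit():
    f=lambda t:np.concatenate([(chain(q,t)[0]-p)/.003 for q,p,o in D]+[(t-PR)/.1/W])
    l=least_squares(f,PR); return l.x,[np.round((chain(q,l.x)[0]-p)*1e3,1).tolist() for q,p,o in D]
if __name__=='__main__':
    x,e=fit(); print(x.round(3)); print(e)
E
python3 fk.py
```

```text
[ 0.282 -0.001  0.539  0.002  0.49   0.014  0.321 -0.014 -0.015 -0.016
 -0.016]
[[-0.6, -0.2, -0.3], [0.5, -0.0, 0.4], [0.0, 0.1, -0.1]]
```

```bash
cat > ik.py <<'E'
from fk import *
t,_=fit()
lo=np.array([-2.96,-.34,-1.41,.24,-1.37,.17,-2.96]);hi=np.array([2.96,2.1,1.46,2.44,4.51,1.92,2.96])
O=np.array([.609,.022,0]); H=R.from_euler('z',.072)
def pose(p,yaw,pitch,roll): # hood frame, deg; roll 0: tool y=+hood y
    r=R.from_euler('ZY',[yaw,-pitch],degrees=True)*R.from_matrix(np.array([[0,0,1],[0,1,0],[-1,0,0]]))*R.from_euler('z',roll,degrees=True)
    return O+H.apply(p),H*r
def solve(P,G,q0,m=.03,w=.01):
    def f(q):
        p,r,_=chain(q,t); return np.r_[(p-P)*10,(r*G.inv()).as_rotvec()*3,w*(q-q0)]
    l=least_squares(f,np.clip(q0,lo+m+.001,hi-m-.001),bounds=(lo+m,hi-m),max_nfev=60); p,r,_=chain(l.x,t)
    return l.x,np.linalg.norm(p-P),np.linalg.norm((r*G.inv()).as_rotvec())
E
cat > s.py <<'E'
from ik import *
rng=np.random.default_rng(0)
for roll in (0,180,90,-90):
  for yaw in (-30,-20,20,30):
   for pitch in (-10,0):
    best=[]
    for z in (.105,.215):
     P,G=pose([-.018,-.02 if yaw>0 else .02,z],yaw,pitch,roll); bb=None
     for k in range(10):
      q0=rng.uniform(lo,hi); 
      if k%2: q0[4]=2.6
      q,e,a=solve(P,G,q0,w=.001)
      c=e*10+a
      if bb is None or c<bb[0]: bb=(c,q,e,a)
     best.append(bb)
    print(roll,yaw,pitch,[(round(b[2]*1e3),round(b[3],2)) for b in best],best[1][1].round(2) if best[1][0]<.1 else '')
E
python3 s.py
```

```text
0 -30 -10 [(1, np.float64(0.0)), (16, np.float64(0.04))] 
0 -30 0 [(0, np.float64(0.0)), (17, np.float64(0.04))] 
0 -20 -10 [(25, np.float64(0.08)), (43, np.float64(0.08))] 
0 -20 0 [(20, np.float64(0.04)), (44, np.float64(0.09))] 
0 20 -10 [(0, np.float64(0.0)), (7, np.float64(0.02))] [ 1.02  0.69 -0.7   2.41  4.    0.96 -1.42]
0 20 0 [(0, np.float64(0.0)), (3, np.float64(0.01))] [ 1.08  0.94 -0.77  2.41  4.03  1.11 -1.18]
0 30 -10 [(0, np.float64(0.0)), (0, np.float64(0.0))] [ 0.99  0.66 -0.61  2.33  4.3   0.97 -1.64]
0 30 0 [(0, np.float64(0.0)), (0, np.float64(0.0))] [ 0.08  0.77  0.45  2.34  4.11  1.78 -1.81]
180 -30 -10 [(6, np.float64(0.01)), (16, np.float64(0.04))] 
180 -30 0 [(0, np.float64(0.0)), (17, np.float64(0.04))] 
180 -20 -10 [(14, np.float64(0.04)), (43, np.float64(0.08))] 
180 -20 0 [(20, np.float64(0.04)), (24, np.float64(0.09))] 
180 20 -10 [(0, np.float64(0.0)), (7, np.float64(0.02))] [ 1.02  0.69 -0.7   2.41  4.    0.96  1.73]
180 20 0 [(0, np.float64(0.0)), (3, np.float64(0.01))] [ 1.08  0.94 -0.77  2.41  4.03  1.11  1.96]
180 30 -10 [(0, np.float64(0.0)), (0,
[... 728 characters left out ...]
, np.float64(0.0))] [-0.06  0.83  0.62  2.34  4.06  1.89  2.82]
-90 -30 -10 [(1, np.float64(0.0)), (16, np.float64(0.04))] 
-90 -30 0 [(0, np.float64(0.0)), (17, np.float64(0.04))] 
-90 -20 -10 [(30, np.float64(0.05)), (43, np.float64(0.08))] 
-90 -20 0 [(3, np.float64(0.01)), (24, np.float64(0.09))] 
-90 20 -10 [(0, np.float64(0.0)), (7, np.float64(0.02))] [ 1.02  0.69 -0.71  2.41  4.    0.96  0.16]
-90 20 0 [(0, np.float64(0.0)), (3, np.float64(0.01))] [ 1.08  0.94 -0.77  2.41  4.03  1.11  0.39]
-90 30 -10 [(0, np.float64(0.0)), (0, np.float64(0.0))] [-0.37  0.88  1.03  2.36  4.05  1.89 -0.58]
-90 30 0 [(0, np.float64(0.0)), (0, np.float64(0.0))] [-0.06  0.83  0.62  2.34  4.06  1.89 -0.32]
```

```bash
cat > s2.py <<'E'
from ik import *
from scipy.spatial.transform import Slerp
q00=np.array(D[2][0]); P0,G0=chain(q00,t)[:2]
def track(q,P1,G1,n=14):
    p0,g0=chain(q,t)[:2]; S=Slerp([0,1],R.concatenate([g0,G1])); W=(0,0)
    for u in np.linspace(0,1,n+1)[1:]:
        q,e,a=solve(p0+(P1-p0)*u,S(u),q,m=.01,w=.02); W=(max(W[0],e),max(W[1],a))
    return q,W
if __name__=='__main__':
  for yaw in (30,45,60,-40,-55):
   s=np.sign(yaw)
   for roll in (0,180,90,-90):
    y=.03*s if abs(yaw)>30 else 0
    qa,W1=track(q00,*pose([-.13,y-.09*s,.25],yaw,0,roll))
    qb,W2=track(qa,*pose([-.07,y-.04*s,.1],yaw,0,roll),n=5)
    qc,W3=track(qb,*pose([-.018,y,.1],yaw,0,roll),n=3)
    qd,W4=track(qc,*pose([-.018,y,.215],yaw,0,roll),n=4)
    print(yaw,roll,[(round(w[0]*1e3),round(float(w[1]),2)) for w in (W1,W2,W3,W4)],qa.round(2),qd.round(2))
E
python3 s2.py
```

```text
30 0 [(79, 0.67), (128, 0.76), (153, 0.72), (84, 0.64)] [-0.78 -0.33  1.05  2.3  -0.88  0.47  2.95] [-1.45 -0.33  1.42  2.25 -0.88  0.18  2.95]
30 180 [(88, 0.33), (171, 0.56), (178, 0.6), (116, 0.47)] [-0.8  -0.33  1.45  2.43 -1.36  0.85  0.74] [-1.21 -0.33  1.45  2.33 -1.36  0.52  0.53]
30 90 [(88, 0.33), (171, 0.56), (178, 0.6), (116, 0.47)] [-0.8  -0.33  1.45  2.43 -1.36  0.85  2.31] [-1.21 -0.33  1.45  2.33 -1.36  0.52  2.1 ]
30 -90 [(90, 0.81), (127, 0.89), (140, 0.86), (95, 0.76)] [-0.83 -0.33  0.72  2.4   0.51  0.18  2.95] [-1.42 -0.33  1.19  2.29  0.57  0.18  2.95]
45 0 [(87, 0.7), (130, 0.81), (153, 0.77), (94, 0.68)] [-0.99 -0.33  1.25  2.22 -0.8   0.68  2.95] [-1.51 -0.33  1.45  2.21 -0.82  0.33  2.95]
45 180 [(100, 0.35), (182, 0.56), (192, 0.58), (131, 0.45)] [-0.89 -0.33  1.45  2.43 -1.34  0.9   0.76] [-1.24 -0.33  1.45  2.34 -1.36  0.61  0.61]
45 90 [(100, 0.35), (182, 0.56), (192, 0.58), (131, 0.45)] [-0.89 -0.33  1.45  2.43 -1.34  0.9   2.33] [-1.24 -0.33  1.45  2.34 -1.36  0.61  2.18]
45 -90 [(101, 0.89), (126, 0.95), (141, 0.91), (98, 0.82)] [-1.   -0.33  0.78  2.
[... 1077 characters left out ...]
]
-40 -90 [(21, 0.07), (2, 0.01), (0, 0.0), (0, 0.0)] [-0.49  0.69 -0.54  2.43  1.55  1.91  0.08] [-0.32  0.73 -0.24  2.43  2.02  1.71  0.07]
-55 0 [(32, 0.12), (0, 0.0), (0, 0.0), (0, 0.0)] [-0.52  0.69 -0.5   2.35  1.38  1.91 -1.48] [-0.36  0.76 -0.29  2.26  1.71  1.75 -1.4 ]
-55 180 [(0, 0.0), (0, 0.0), (0, 0.0), (0, 0.0)] [-0.89  0.64 -0.07  2.36  1.31  1.65  1.7 ] [-0.71  0.74  0.11  2.27  1.62  1.49  1.7 ]
-55 90 [(120, 0.96), (153, 0.98), (176, 0.93), (114, 0.88)] [ 1.2  -0.33 -1.07  2.37 -1.36  0.18  0.85] [ 1.63 -0.33 -1.4   2.25 -1.36  0.18  0.86]
-55 -90 [(0, 0.0), (0, 0.0), (0, 0.0), (0, 0.0)] [-0.75  0.64 -0.23  2.35  1.33  1.74  0.12] [-0.58  0.74 -0.04  2.27  1.65  1.59  0.14]
```

```bash
cat > g.py <<'E'
# usage: g.py x y z yaw pitch roll : delta from current measured pose, + local IK prediction
from ik import *; import sys
from s2 import track
from workcell import env
a=list(map(float,sys.argv[1:7])); s=env.state(); r=R.from_quat(s['ee_rot']); P,G=pose(a[:3],*a[3:])
hp=H.inv()*r
z=hp.as_matrix()[:,2]
print('t',round(s['t'],2),'q',np.round(s['q'],2),'hood',np.round(H.inv().apply(s['tool_pos']-O),4),'zdir',z.round(2),'F',np.round(s['wrist_force'],1),'mom',np.round(s['ft_torque'],1))
print('fkerr mm',np.round((chain(s['q'],t)[0]-s['tool_pos'])*1e3,1))
print('shift',np.round(r.inv().apply(P-s['tool_pos']),4),'rv',np.round((r.inv()*G).as_rotvec(degrees=True),1))
if len(sys.argv)>7: print(track(np.array(s['q']),P,G))
E
python3 g.py -.10 .08 .28 -43 -5 -90 1
```

```text
t 2.67 q [-0.49 -0.31  0.17  2.4   0.5   0.43  0.94] hood [-0.1343  0.0121  0.3051] zdir [ 0.63  0.   -0.78] F [0.1 0.3 0.6] mom [0.1 0.6 0. ]
fkerr mm [ 0.   0.2 -0.1]
shift [-0.0106  0.068   0.0411] rv [ 61.5  -3.9 -61.3]
(array([-0.42256451,  0.54271592, -0.5943751 ,  2.41579399,  1.5709535 ,
        1.78384279,  0.25196357]), (np.float64(9.336415332837388e-05), np.float64(0.00036754662945374825)))
```

```bash
python3 -m handwheel '[[0,0.01,0,6,0,-6,-1],[0,0.02,0,12,-1,-12,-1],[0,0.03,0,18,-1,-18,-1],[0,0.035,0,24,-2,-24,-1],[0,0.04,0,30,-2,-30,-1]]'; python3 g.py -.10 .08 .28 -43 -5 -90 1
```

```text
t: 3.3
tool_pos: [0.4734, 0.0654, 0.3067]
ee_rot: [-0.186, 0.867, -0.316, 0.336]
wrist_force: [-0.0, 0.3, -0.8]
finger_gap: 0.0007
grasp_force: 0.0
t 3.3 q [-0.41 -0.03 -0.48  2.37  1.17  1.06  0.34] hood [-0.1321  0.0531  0.3067] zdir [ 0.67 -0.47 -0.57] F [-0.   0.3 -0.8] mom [ 0.4  0.7 -0.1]
fkerr mm [-0.4 35.7 16.3]
shift [-0.0244  0.0359  0.0241] rv [ 31.3  -1.9 -31.1]
(array([-0.59047933,  0.50081217, -0.40216927,  2.42056857,  1.54283856,
        1.6829518 ,  0.24523542]), (np.float64(9.446056308648989e-07), np.float64(6.018037259995449e-06)))
```

```bash
cat > add.py <<'E'
from workcell import env
import numpy as np
s=env.state(); L=f"D.append(({np.round(s['q'],4).tolist()},{np.round(s['tool_pos'],4).tolist()},{np.round(s['ee_rot'],4).tolist()}))\n"
x=open('fk.py').read().replace("SG=[",L+"SG=[",1); open('fk.py','w').write(x)
E
python3 add.py; sed -i "s/q00=np.array(D\[2\]\[0\])/q00=np.array(D[-1][0])/" s2.py; python3 fk.py; python3 g.py -.10 .08 .28 -43 -5 -90 1;  python3 s2.py | tail -8
```

```text
[ 0.289  0.     0.54   0.002  0.473 -0.     0.335 -0.032 -0.029 -0.001
 -0.001]
[[-0.6, -0.2, -0.0], [0.5, -0.1, 0.0], [0.0, 0.1, -0.2], [-0.1, 0.2, 0.3]]
t 3.3 q [-0.41 -0.03 -0.48  2.37  1.17  1.06  0.34] hood [-0.1321  0.0531  0.3067] zdir [ 0.67 -0.47 -0.57] F [-0.   0.3 -0.8] mom [ 0.4  0.7 -0.1]
fkerr mm [-0.   0.1  0.3]
shift [-0.0244  0.0359  0.0241] rv [ 31.3  -1.9 -31.1]
(array([-0.67605272,  0.52666158, -0.44142784,  2.34915732,  1.44471093,
        1.74300658,  0.27146956]), (np.float64(1.1070327459544795e-06), np.float64(7.084589940430391e-06)))
-40 0 [(14, 0.05), (0, 0.0), (0, 0.0), (0, 0.0)] [-0.63  0.69 -0.54  2.43  1.46  1.91 -1.52] [-0.46  0.75 -0.27  2.38  1.87  1.74 -1.49]
-40 180 [(5, 0.02), (0, 0.0), (0, 0.0), (0, 0.0)] [-0.63  0.69 -0.54  2.43  1.46  1.91  1.62] [-0.46  0.75 -0.27  2.38  1.87  1.74  1.65]
-40 90 [(36, 0.13), (35, 0.17), (21, 0.11), (1, 0.01)] [-0.51  0.64 -0.66  2.43  1.49  1.91 -2.95] [-0.2   0.8  -0.55  2.37  1.95  1.91 -2.95]
-40 -90 [(5, 0.02), (0, 0.0), (0, 0.0), (0, 0.0)] [-0.63  0.69 -0.54  2.43  1.46  1.91  0.05] [-0.46  0.75 -0.27  2.38  1.87  1.74  0.08]
-55 0 [(0, 0.0), (0, 0.0), (0, 0.0), (0, 0.0)] [-0.66  0.7  -0.45  2.27  1.29  1.91 -1.45] [-0.5   0.77 -0.26  2.2   1.6   1.75 -1.38]
-55 180 [(0, 0.0), (0, 0.0), (0, 0.0), (0, 0.0)] [-0.69  0.7  -0.43  2.27  1.28  1.89  1.7 ] [-0.52  0.77 -0.24  2.2   1.59  1.73  1.76]
-55 90 [(21, 0.08), (0, 0.0), (0, 0.0), (0, 0.0)] [-1.16  0.67  0.13  2.3   1.19  1.56 -2.95] [-1.53  1.33  1.11  2.26  1.09  0.54 -2.82]
-55 -90 [(0, 0.0), (0, 0.0), (0, 0.0), (0, 0.0)] [-0.72  0.69 -0.38  2.27  1.27  1.87  0.13] [-0.55  0.76 -0.2   2.2   1.58  1.71  0.19]
```

Better still: the refitted model says this branch is feasible. I'll continue the reorientation.

```bash
python3 -m handwheel '[[-0.005,0.01,0.005,6,0,-6,-1],[-0.01,0.015,0.01,12.5,-1,-12.5,-1],[-0.015,0.02,0.015,19,-1,-19,-1],[-0.02,0.03,0.02,25,-2,-25,-1],[-0.0244,0.036,0.024,31.3,-2,-31,-1]]'; python3 add.py; python3 g.py -.085 .06 .20 -43 -5 -90 1; python3 g.py -.085 .06 .105 -43 -5 -90; python3 - <<'E'
from h import *; import cv2
a=viewer.snapshot('side');w=viewer.snapshot('top')
cv2.imwrite('pics/b.png',np.hstack([a[20:320,150:550],w[80:380,150:550]]))
E
```

```text
t: 3.92
tool_pos: [0.5036, 0.0953, 0.2789]
ee_rot: [-0.318, 0.665, -0.609, 0.292]
wrist_force: [0.6, -0.5, -0.3]
finger_gap: 0.0004
grasp_force: 0.0
t 3.92 q [-0.65  0.54 -0.48  2.35  1.45  1.76  0.27] hood [-0.0999  0.0807  0.2789] zdir [ 0.73 -0.68 -0.09] F [ 0.6 -0.5 -0.3] mom [0.6 0.7 0. ]
fkerr mm [-0.1 -0.   0.1]
shift [0.0051 0.0764 0.0318] rv [ 0.   0.1 -0.1]
(array([-0.63176378,  0.73207302, -0.41712749,  2.35046135,  1.53192155,
        1.76233384,  0.08917471]), (np.float64(2.944674464620412e-07), np.float64(1.2795328688295582e-06)))
t 3.92 q [-0.65  0.54 -0.48  2.35  1.45  1.76  0.27] hood [-0.0999  0.0807  0.2789] zdir [ 0.73 -0.68 -0.09] F [ 0.6 -0.5 -0.3] mom [0.6 0.7 0. ]
fkerr mm [-0.1 -0.   0.1]
shift [0.0053 0.1711 0.0401] rv [ 0.   0.1 -0.1]
```

View pics/b.png

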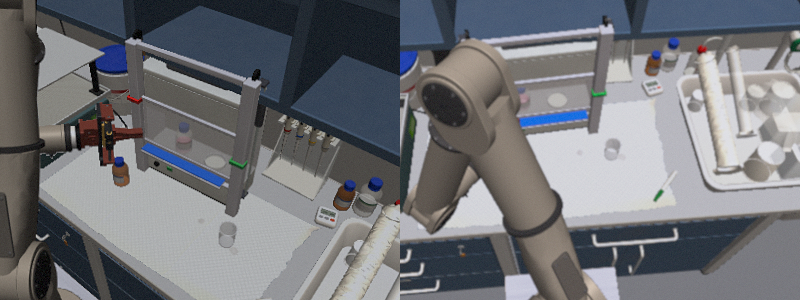

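The side view shows the gripper at (110,135), standing upright and pointing at the hood from the left. The bottle is untouched at (120,172), and the lip (180,165) and green clip (238,162) are in clear view. Next I descend in front of the lip, below its underside.

```bash
python3 -m handwheel '[[0.001,0.035,0.01,0,0,0,-1],[0.002,0.075,0.02,0,0,0,-1],[0.003,0.115,0.03,0,0,0,-1],[0.005,0.15,0.037,0,0,0,-1],[0.005,0.173,0.04,0,0,0,-1]]'; python3 - <<'E'
from h import *; import cv2
a=viewer.snapshot('side');w=viewer.snapshot('wrist')
cv2.imwrite('pics/c.png',np.hstack([cv2.resize(a[120:280,260:480],(412,300)),cv2.resize(w,(388,300))]))
for n in ['lip_mid','brown_bottle','green_clip']:
  for c in ['side','wrist']: print(n,c,[(np.round(d['centre'],4).tolist(),round(d['score'],2)) for d in place_of(c,n)[:1]])
E
python3 g.py -.02 0 .102 -43 -5 -90 1
```

```text
t: 4.65
tool_pos: [0.5198, 0.0753, 0.1027]
ee_rot: [-0.316, 0.668, -0.607, 0.292]
wrist_force: [-0.8, 0.6, 0.1]
finger_gap: 0.0005
grasp_force: 0.0
lip_mid side [([0.5648, 0.0236, 0.132], 0.93)]
lip_mid wrist [([0.5707, 0.0159, 0.134], 0.75)]
brown_bottle side [([0.6252, -0.1529, 0.2324], 0.39)]
brown_bottle wrist []
green_clip side []
green_clip wrist [([0.6255, -0.1567, 0.2321], 0.76)]
t 5.05 q [-0.66  0.97 -0.37  2.3   1.57  1.79 -0.1 ] hood [-0.0852  0.0603  0.1045] zdir [ 0.73 -0.68 -0.09] F [ 1.   0.2 -0. ] mom [0.6 0.7 0.1]
fkerr mm [-0.4 -0.2  0.2]
shift [-0.0004 -0.0055  0.0887] rv [ 0.2  0.  -0.4]
(array([-0.53428442,  0.95800958, -0.25528773,  2.27048239,  1.77177976,
        1.70163972, -0.02718066]), (np.float64(2.7575381498293026e-07), np.float64(6.72036834910971e-07)))
```

View pics/c.png

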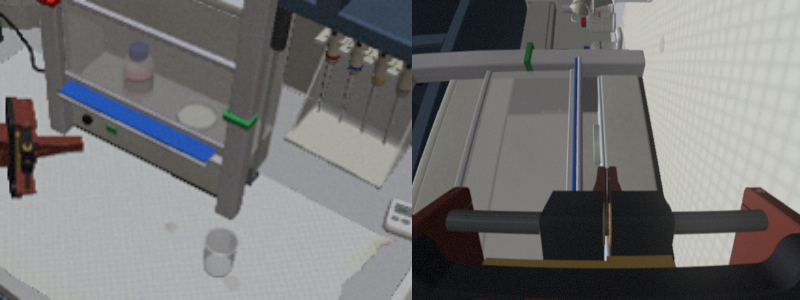

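The left panel shows the fingertips at (80,143), in front of and just below the lip's left end (60,90 to 210,155). The right panel, from the wrist, shows the fingers closed at (605,185), on the bench side of the blue lip at x≈575, so beneath it. The path is clear, so I go in.

```bash
python3 -m handwheel '[[0,-0.001,0.018,0,0,0,-1],[0,-0.002,0.036,0,0,0,-1],[0,-0.003,0.054,0,0,0,-1],[0,-0.004,0.072,0,0,0,-1],[0,-0.004,0.088,0,0,0,-1]]'; python3 - <<'E'
from h import *; import cv2
a=viewer.snapshot('side');w=viewer.snapshot('wrist')
cv2.imwrite('pics/d.png',np.hstack([cv2.resize(a[120:280,260:480],(412,300)),cv2.resize(w,(388,300))]))
for n in ['lip_mid','brown_bottle','green_clip']:
  for c in ['side','wrist']: print(n,c,[(np.round(d['centre'],4).tolist(),round(d['score'],2)) for d in place_of(c,n)[:1]])
E
python3 g.py -.02 0 .22 -43 -5 -90 1
```

```text
t: 5.68
tool_pos: [0.5886, 0.0202, 0.1]
ee_rot: [-0.317, 0.667, -0.608, 0.293]
wrist_force: [-0.3, -0.2, 0.2]
finger_gap: 0.0002
grasp_force: 0.0
lip_mid side [([0.57, 0.0189, 0.1383], 0.65)]
lip_mid wrist [([0.5716, 0.0212, 0.1359], 0.68)]
brown_bottle side [([0.3906, -0.3615, 0.0008], 0.22)]
brown_bottle wrist []
green_clip side [([0.6248, -0.1527, 0.2341], 0.56)]
green_clip wrist [([0.6225, -0.1521, 0.2355], 0.61)]
t 6.08 q [-0.53  0.96 -0.26  2.27  1.77  1.7  -0.03] hood [-0.0213  0.0009  0.0991] zdir [ 0.73 -0.68 -0.09] F [ 0.2 -0.   0. ] mom [ 0.6  0.8 -0. ]
fkerr mm [-0.2  0.3  0.2]
shift [-0.0007 -0.1206 -0.0095] rv [ 0.2  0.1 -0.2]
(array([-0.51781909,  0.66554616, -0.2886667 ,  2.3300275 ,  1.72821354,
        1.63325819,  0.19049811]), (np.float64(4.11676609672242e-07), np.float64(1.987682230816394e-06)))
```

View pics/d.png

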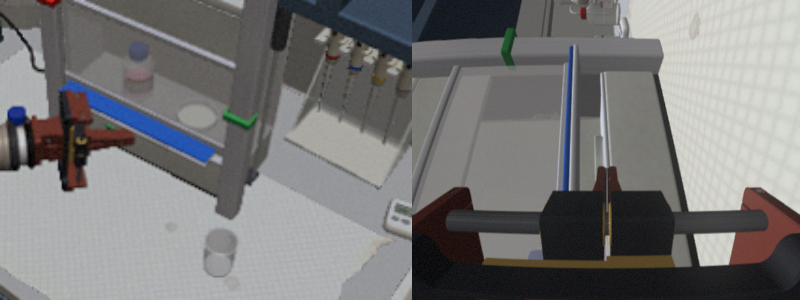

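The left panel shows the fingertips at (133,140), now beneath the lip's middle. The bottle's cap is at (17,115), still upright behind the hand. The right panel shows the fingers below the lip edge. I now push up gently.

```bash
python3 -m handwheel '[[0,-0.004,0,0,0,0,-1],[0,-0.009,-0.001,0,0,0,-1],[0,-0.014,-0.001,0,0,0,-1],[0,-0.02,-0.002,0,0,0,-1],[0,-0.026,-0.002,0,0,0,-1]]'; python3 -m handwheel '[[0,-0.006,-0.001,0,0,0,-1],[0,-0.013,-0.001,0,0,0,-1],[0,-0.02,-0.002,0,0,0,-1],[0,-0.027,-0.002,0,0,0,-1],[0,-0.034,-0.003,0,0,0,-1]]'; python3 g.py -.02 0 .20 -43 -5 -90
```

```text
t: 6.7
tool_pos: [0.5879, 0.0205, 0.1251]
ee_rot: [-0.318, 0.667, -0.607, 0.292]
wrist_force: [-2.1, 0.6, -4.1]
finger_gap: 0.0005
grasp_force: 2.1
t: 7.32
tool_pos: [0.5881, 0.0203, 0.1599]
ee_rot: [-0.318, 0.667, -0.608, 0.292]
wrist_force: [-1.6, 0.9, -4.6]
finger_gap: 0.0005
grasp_force: 2.1
t 7.33 q [-0.53  0.81 -0.28  2.31  1.75  1.67  0.07] hood [-0.021  -0.0002  0.1599] zdir [ 0.73 -0.68 -0.09] F [-1.6  0.9 -4.6] mom [1.1 1.4 0. ]
fkerr mm [-0.1  0.4  0.2]
shift [-0.001  -0.04   -0.0031] rv [ 0.2  0.  -0.2]
```

```bash
python3 -m handwheel '[[0,-0.007,-0.001,0,0,0,-1],[0,-0.014,-0.001,0,0,0,-1],[0,-0.021,-0.002,0,0,0,-1],[0,-0.028,-0.002,0,0,0,-1],[0,-0.034,-0.003,0,0,0,-1]]'; python3 - <<'E'
from h import *; import cv2
a=viewer.snapshot('side');w=viewer.snapshot('wrist'); b=viewer.snapshot('top')
cv2.imwrite('pics/e.png',np.hstack([cv2.resize(a[120:280,260:480],(412,300),interpolation=cv2.INTER_CUBIC),cv2.resize(w,(388,300))]))
for n in ['lip_mid','green_clip']:
  for c in ['side','wrist','top']: print(n,c,[(np.round(d['centre'],4).tolist(),round(d['score'],2)) for d in place_of(c,n)[:1]],[(np.round(d['centre'],4).tolist(),round(d['score'],2)) for d in spot_in(c,n)[:1]])
cal=viewer.calibration('side'); K=np.array(cal['intrinsics']);Dd=np.array(cal['D'])
# masks corners
for n in ['lip_mid','green_clip']:
  m=masks_of('side',n)
  if m:
    r=m[0]['region']; ys,xs=np.nonzero(r); print(n,m[0]['score'],xs.min(),xs.max(),ys.min(),ys.max(),r.sum())
    i=xs.argmax(); print('rightmost',xs[i],ys[xs==xs.max()])
def proj(p): return cv2.projectPoints((O+H.apply(p))[None],np.array(cal['rvec']),np.array(cal['tvec']),K,Dd)[0].ravel().round(1)
for z in (.19,.2,.21,.22,.23,.24): print(z,'lip topfront R',proj([-.04,-.145,z+.006]),'L',proj([-.04,.145,z+.006]),'green ctr top',proj([-.02,-.178,z+.006]),'front bottom',proj([-.029,-.178,z-.006]))
print(env.state()['tool_pos'],env.state()['t'])
E
```

```text
t: 7.95
tool_pos: [0.5882, 0.0199, 0.1942]
ee_rot: [-0.317, 0.667, -0.608, 0.292]
wrist_force: [0.1, 1.4, -4.3]
finger_gap: 0.0006
grasp_force: 1.9
lip_mid side [] [([0.6023, 0.0067, 0.2987], 0.88)]
lip_mid wrist [([0.5719, 0.0178, 0.2145], 0.82)] [([0.6086, -0.024, 0.2987], 0.93)]
lip_mid top [([0.5748, 0.0182, 0.2142], 0.7)] [([0.6119, -0.0219, 0.2992], 0.71)]
green_clip side [([0.6244, -0.1546, 0.2326], 0.4)] [([0.6042, -0.1601, 0.2355], 0.49)]
green_clip wrist [([0.6287, -0.1569, 0.2346], 0.62)] [([0.6028, -0.1419, 0.2357], 0.89)]
green_clip top [([0.6246, -0.1537, 0.2303], 0.41)] [([0.3854, -0.3595, 0.015], 0.75)]
lip_mid 0.68 275 418 50 236 14559
rightmost 418 [101 102 103]
green_clip 0.39 379 395 179 189 89
rightmost 395 [184 185 186]
0.19 lip topfront R [370.6 193.6] L [289.3 155.2] green ctr top [384.4 194.2] front bottom [382.4 199.1]
0.2 lip topfront R [370.9 191.1] L [289.1 152.7] green ctr top [384.8 191.7] front bottom [382.8 196.6]
0.21 lip topfront R [371.2 188.5] L [288.9 150.1] green ctr top [385.2 189.2] front bottom [383.1 194.1]
0.22 lip topfront R [371.5 185.9] L [288.6 147.6] green ctr top [385.6 186.6] front bottom [383.5 191.6]
0.23 lip topfront R [371.8 183.3] L [288.4 145. ] green ctr top [386. 184.] front bottom [383.9 189. ]
0.24 lip topfront R [372.1 180.7] L [288.2 142.4] green ctr top [386.4 181.3] front bottom [384.3 186.4]
[0.58811624 0.01996644 0.19361629] 8.8
```

View pics/e.png

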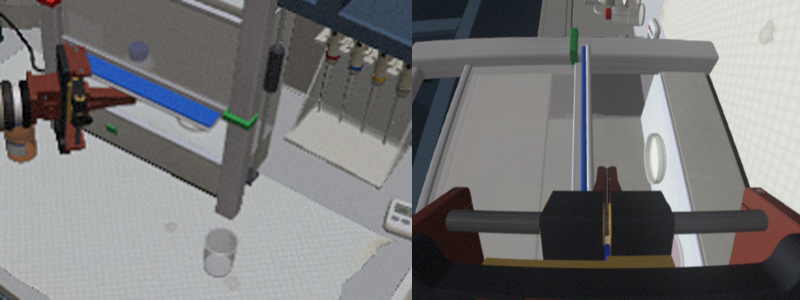

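The left panel shows the lip's right end at (215,120), with the green clip at (240,118). The lip is still slightly low, and the bottle (20,145) is standing. The right panel shows the clip at (574,45), still a little above the lip's far end. I raise most of the remaining 17 mm and then measure finely.

```bash
python3 -m handwheel '[[0,-0.004,0,0,0,0,-1],[0,-0.008,-0.001,0,0,0,-1],[0,-0.011,-0.001,0,0,0,-1],[0,-0.013,-0.001,0,0,0,-1],[0,-0.014,-0.001,0,0,0,-1]]'; cat > m.py <<'E'
from h import *; import cv2
S=[]
def show(c):
    s=env.state(); im=viewer.snapshot(c); cal=viewer.calibration(c); K=np.array(cal['intrinsics']);Dd=np.array(cal['D'])
    if c=='wrist':
        T=np.eye(4);T[:3,:3]=R.from_quat(s['ee_rot']).as_matrix();T[:3,3]=s['tool_pos'];T=np.linalg.inv(T@np.array(cal['hand_eye']))
        rv=cv2.Rodrigues(T[:3,:3])[0];tv=T[:3,3]
    else: rv,tv=np.array(cal['rvec']),np.array(cal['tvec'])
    pr=lambda p:cv2.projectPoints((O+H.apply(p)).reshape(-1,3),rv,tv,K,Dd)[0].reshape(-1,2)
    hsv=cv2.cvtColor(im,cv2.COLOR_BGR2HSV)
    return im,pr,hsv
ims=[]
for c in ('wrist','side'):
    im,pr,hsv=show(c); s0=pr(np.array([[-.03,-.178,.2325]]))[0]
    g=(cv2.inRange(hsv,(45,80,40),(85,255,255))>0)
    yy,xx=np.indices(g.shape); g&=(abs(xx-s0[0])<40)&(abs(yy-s0[1])<40)
    b=(cv2.inRange(hsv,(105,140,60),(130,255,255))>0)&(yy<270)
    print(c,'pred clip',s0.round(1),'green px',g.sum(),'centroid',xx[g].mean().round(2),yy[g].mean().round(2),'range',xx[g].min(),xx[g].max(),yy[g].min(),yy[g].max())
    # model: clip box visible-silhouette centroid vs z
    for z in (.225,.230,.235,.240):
        bx=np.array([[-.014-.016+dx,-.178+dy,z+dz] for dx in(0,.030) for dy in(-.022,.022) for dz in(-.006,.006)])
        bx=bx[:4] if False else bx
        m=np.zeros(g.shape,np.uint8); cv2.fillConvexPoly(m,cv2.convexHull(pr(bx).round().astype(np.int32)),1); ys,xs=np.nonzero(m)
        print('  clip z',z,xs.mean().round(1),ys.mean().round(1),xs.min(),xs.max(),ys.min(),ys.max())
    # blue lip top: silhouette from model near far end (hood y -.14..-.06)
    for z in (.220,.225,.230,.235):
        q=pr(np.array([[-.04,-.145,z+.006],[-.002,-.145,z+.006],[-.04,-.08,z+.006],[-.002,-.08,z+.006]])); print('  lip z',z,q.round(1).tolist())
    n=3; x0,y0=int(s0[0])-60,int(s0[1])-40; x0=max(x0,0);y0=max(y0,0)
    ims.append(cv2.resize(im[y0:y0+90,x0:x0+120],None,fx=3.3,fy=3.3,interpolation=cv2.INTER_NEAREST)); print('crop',x0,y0)
cv2.imwrite('pics/'+sys.argv[1],np.hstack(ims))
for n in ['lip_mid','green_clip']:
  for c in ['wrist','side']: print(n,c,[(np.round(d['centre'],4).tolist(),round(d['score'],2)) for d in place_of(c,n)[:1]])
E
python3 m.py f.png; python3 g.py -.02 0 .21 -43 -5 -90
```

```text
t: 9.43
tool_pos: [0.5881, 0.0199, 0.2077]
ee_rot: [-0.318, 0.667, -0.608, 0.292]
wrist_force: [-1.7, 1.0, -3.9]
finger_gap: 0.0
grasp_force: 2.0
wrist pred clip [279.9  39.5] green px 375 centroid 278.95 54.0 range 273 286 37 79
  clip z 0.225 288.7 54.6 281 296 25 84
  clip z 0.23 283.0 54.7 275 291 25 84
  clip z 0.235 277.5 54.6 269 285 25 84
  clip z 0.24 271.9 54.3 263 280 24 84
  lip z 0.22 [[287.2, 53.7], [288.8, 91.1], [287.8, 115.9], [289.7, 149.8]]
  lip z 0.225 [[280.7, 53.7], [283.2, 91.1], [280.3, 116.0], [283.3, 149.9]]
  lip z 0.23 [[274.3, 53.6], [277.6, 91.1], [272.8, 116.1], [276.9, 150.0]]
  lip z 0.235 [[267.9, 53.6], [271.9, 91.1], [265.3, 116.1], [270.5, 150.1]]
crop 219 0
side pred clip [384. 187.] green px 88 centroid 387.12 183.39 range 379 397 177 188
  clip z 0.225 386.6 185.7 377 396 178 194
  clip z 0.23 386.7 184.4 377 397 177 192
  clip z 0.235 386.8 183.1 377 397 175 191
  clip z 0.24 387.1 181.7 377 397 174 190
  lip z 0.22 [[371.5, 185.9], [378.3, 178.1], [351.5, 176.6], [358.6, 169.2]]
  lip z 0.225 [[371.6, 184.6], [378.5, 176.8], [351.6, 175.3], [358.7, 167.9]]
  lip z 0.23 [[371.8, 183.3], [378.7, 175.5], [351.6, 174.0], [358.8, 166.6]]
  lip z 0.235 [[371.9, 182.0], [378.9, 174.2], [351.7, 172.7], [358.9, 165.2]]
crop 324 146
lip_mid wrist [([0.5699, 0.0218, 0.2272], 0.73)]
lip_mid side [([0.5667, 0.0203, 0.2248], 0.67)]
green_clip wrist [([0.6248, -0.1549, 0.236], 0.76)]
green_clip side [([0.6275, -0.1518, 0.2308], 0.66)]
t 9.72 q [-0.52  0.69 -0.29  2.33  1.73  1.64  0.16] hood [-0.0208 -0.0007  0.2077] zdir [ 0.73 -0.68 -0.09] F [-2.3  1.  -2.8] mom [ 0.9  1.1 -0.1]
fkerr mm [-0.   0.4  0.2]
shift [-0.0011 -0.0023 -0.0001] rv [ 0.2  0.  -0.2]
```

View pics/f.png

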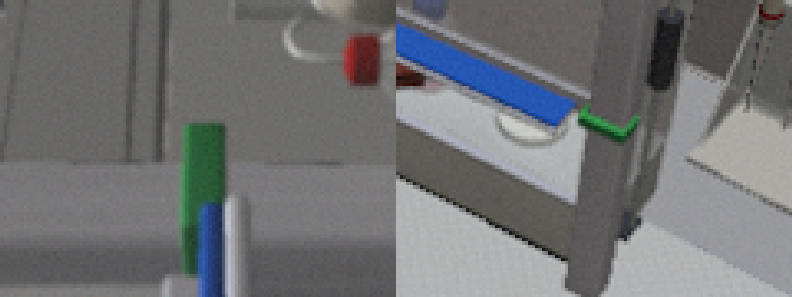

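The left crop, from the wrist, shows the clip spanning x 185–224. The lip spans 200–247, blue top to aluminium underside, so it is still a few mm low. The right crop agrees. I'll refine the offset with corner projections.

```bash
cat > n.py <<'E'
from m import show; import numpy as np
im,pr,hsv=show('wrist')
# column profiles across clip (rows 40..50) and lip (rows 64..74)
for rows in ((40,50),(64,72),(84,92)):
    p=im[rows[0]:rows[1],268:300].mean(0).round().astype(int); print(rows,'B',p[:,0].tolist(),'G',p[:,1].tolist(),'R',p[:,2].tolist())
for z in (.225,.23,.235):
    print(z,'clip far front top/bot',pr(np.array([[-.018,-.2,z+.006],[-.018,-.2,z-.006],[-.018,-.156,z+.006],[-.018,-.156,z-.006]])).round(1).tolist(),'lip front end top/bot',pr(np.array([[-.04,-.145,z+.006],[-.04,-.145,z-.006],[-.04,-.12,z+.006],[-.04,-.12,z-.006]])).round(1).tolist())
E
sed -i 's/^ims=\[\]/if __name__!="__main__": sys.exit=None\nims=[]/' m.py; python3 - <<'E'
x=open('m.py').read(); i=x.index('if __name__'); open('m.py','w').write(x[:i])
E
python3 n.py
```

```text
(40, 50) B [92, 109, 110, 108, 108, 106, 96, 77, 61, 56, 55, 54, 55, 53, 53, 53, 50, 47, 55, 84, 104, 107, 109, 107, 107, 108, 109, 108, 107, 108, 109, 108] G [95, 112, 113, 110, 108, 114, 130, 131, 109, 96, 94, 93, 92, 90, 88, 89, 85, 78, 75, 91, 105, 109, 111, 108, 109, 109, 110, 109, 109, 109, 110, 110] R [97, 114, 114, 111, 110, 108, 90, 62, 44, 42, 41, 41, 42, 41, 41, 42, 38, 37, 51, 85, 106, 111, 112, 110, 109, 111, 111, 111, 110, 110, 111, 110]
(64, 72) B [121, 121, 121, 120, 120, 109, 85, 62, 52, 50, 83, 144, 167, 152, 127, 109, 95, 86, 123, 197, 199, 167, 141, 125, 109, 99, 98, 115, 123, 122, 122, 122] G [118, 119, 119, 117, 123, 135, 126, 101, 84, 81, 83, 91, 89, 77, 65, 58, 51, 48, 104, 184, 189, 162, 139, 122, 107, 97, 97, 113, 120, 120, 120, 120] R [121, 121, 120, 120, 118, 100, 72, 48, 42, 40, 42, 46, 46, 42, 38, 37, 33, 33, 98, 179, 186, 162, 141, 124, 108, 98, 98, 114, 121, 120, 121, 121]
(84, 92) B [161, 168, 145, 128, 128, 128, 129, 128, 128, 126, 136, 170, 173, 146, 124, 108, 97, 86, 109, 176, 197, 173, 147, 129, 114, 103, 94, 87, 89, 91, 90, 90] G [153, 160, 140, 126, 125, 127, 126, 126, 126, 124, 119, 108, 91, 74, 65, 58, 53, 48, 86, 158, 186, 167, 144, 127, 112, 100, 91, 84, 87, 89, 88, 88] R [152, 158, 140, 128, 126, 128, 129, 128, 128, 126, 117, 84, 54, 40, 38, 36, 35, 33, 78, 152, 181, 168, 146, 128, 114, 101, 92, 85, 88, 90, 89, 88]
0.225 clip far front top/bot [[282.5, 36.9], [295.2, 37.0], [282.3, 67.9], [296.2, 67.9]] lip front end top/bot [[280.8, 53.7], [296.2, 53.8], [280.6, 75.4], [296.9, 75.4]]
0.23 clip far front top/bot [[277.1, 36.8], [289.9, 37.0], [276.5, 67.9], [290.4, 67.9]] lip front end top/bot [[274.4, 53.7], [289.8, 53.7], [273.8, 75.4], [290.1, 75.4]]
0.235 clip far front top/bot [[271.8, 36.8], [284.6, 36.9], [270.7, 67.9], [284.6, 67.9]] lip front end top/bot [[267.9, 53.6], [283.4, 53.7], [267.0, 75.4], [283.3, 75.4]]
```

The measured offset is about 6.2 mm: clip mid-height 0.2329, lip 0.2267. I make the final slow push.

```bash
python3 -m handwheel '[[0,-0.002,0,0,0,0,-1],[0,-0.004,0,0,0,0,-1],[0,-0.0055,0,0,0,0,-1],[0,-0.006,0,0,0,0,-1],[0,-0.006,0,0,0,0,-1]]'; cat >> n.py <<'E'
from workcell import *
for n in ['lip_mid','green_clip']:
  for c in ['wrist','side']:
    if c=='side': viewer.snapshot(c)
    print(n,c,[(np.round(d['centre'],4).tolist(),round(d['score'],2)) for d in place_of(c,n)[:1]])
E
python3 n.py
```

```text
t: 10.4
tool_pos: [0.5888, 0.0194, 0.2138]
ee_rot: [-0.317, 0.667, -0.608, 0.292]
wrist_force: [-4.0, 1.9, -3.2]
finger_gap: 0.0003
grasp_force: 1.8
(40, 50) B [84, 73, 84, 103, 111, 108, 108, 108, 108, 108, 108, 107, 106, 91, 71, 58, 55, 56, 55, 54, 52, 53, 50, 51, 46, 58, 94, 109, 108, 107, 107, 108] G [85, 73, 86, 106, 113, 110, 110, 110, 110, 109, 109, 108, 116, 127, 120, 102, 95, 94, 93, 92, 89, 88, 84, 85, 75, 73, 97, 110, 109, 109, 109, 109] R [85, 74, 88, 108, 115, 111, 111, 110, 111, 110, 111, 110, 107, 85, 56, 43, 42, 43, 42, 42, 41, 40, 38, 40, 36, 55, 95, 112, 110, 111, 110, 110]
(64, 72) B [119, 120, 120, 121, 120, 121, 122, 121, 120, 120, 133, 165, 171, 146, 122, 107, 93, 88, 133, 198, 196, 163, 139, 122, 106, 98, 101, 117, 121, 120, 120, 122] G [118, 117, 118, 118, 119, 119, 119, 119, 119, 120, 118, 109, 93, 74, 64, 56, 49, 52, 113, 185, 187, 158, 137, 119, 105, 95, 98, 115, 119, 118, 117, 120] R [119, 119, 121, 120, 120, 120, 121, 120, 121, 121, 116, 89, 58, 40, 38, 36, 32, 38, 106, 180, 184, 159, 139, 122, 106, 97, 99, 117, 121, 120, 119, 121]
(84, 92) B [166, 168, 1
[... 458 characters left out ...]
nt top/bot [[288.9, 36.8], [301.7, 37.0], [289.4, 67.8], [303.2, 67.9]] lip front end top/bot [[288.6, 53.6], [304.0, 53.7], [288.9, 75.3], [305.1, 75.4]]
0.23 clip far front top/bot [[283.6, 36.8], [296.4, 36.9], [283.6, 67.8], [297.5, 67.9]] lip front end top/bot [[282.2, 53.6], [297.6, 53.7], [282.1, 75.3], [298.4, 75.3]]
0.235 clip far front top/bot [[278.3, 36.7], [291.1, 36.9], [277.7, 67.8], [291.7, 67.8]] lip front end top/bot [[275.7, 53.5], [291.2, 53.6], [275.3, 75.3], [291.6, 75.3]]
lip_mid wrist [([0.5727, 0.0218, 0.2321], 0.96)]
lip_mid side [([0.565, 0.0201, 0.2305], 0.58)]
green_clip wrist [([0.6234, -0.1519, 0.2388], 0.77)]
green_clip side [([0.6261, -0.1555, 0.2313], 0.51)]
```

The lip is level within about 0.5 mm: clip 0.2324, lip 0.2327 in the wrist camera. I lower the fingers off it, back out along the entry line, and check.

```bash
python3 -m handwheel '[[0,0.003,0,0,0,0,-1],[0,0.008,0,0,0,0,-1],[0,0.014,0,0,0,0,-1],[0,0.018,0,0,0,0,-1],[0,0.018,-0.005,0,0,0,-1]]'; python3 -m handwheel '[[0,0,-0.02,0,0,0,-1],[0,0,-0.045,0,0,0,-1],[0,0,-0.07,0,0,0,-1],[0,0,-0.095,0,0,0,-1],[0,0,-0.11,0,0,0,-1]]'; python3 g.py -.1 .08 .28 -43 -5 -90 1; cat > v.py <<'E'
from m import show; from workcell import *; import numpy as np, cv2, sys
a=show('side')[0]; w=show('wrist')[0]; show('top')
cv2.imwrite('pics/'+sys.argv[1],np.hstack([cv2.resize(a[120:280,260:480],(412,300),interpolation=cv2.INTER_CUBIC),cv2.resize(w,(388,300))]))
for n in ['lip_mid','green_clip','brown_bottle','small_beaker','pen']:
  for c in ['wrist','side','top']: print(n,c,[(np.round(d['centre'],4).tolist(),round(d['score'],2)) for d in place_of(c,n)[:1]])
E
python3 v.py h.png
```

```text
t: 11.38
tool_pos: [0.5834, 0.0234, 0.1958]
ee_rot: [-0.317, 0.667, -0.608, 0.292]
wrist_force: [-0.4, -0.2, -0.1]
finger_gap: 0.0005
grasp_force: 0.0
t: 12.0
tool_pos: [0.4976, 0.0935, 0.2062]
ee_rot: [-0.318, 0.667, -0.607, 0.293]
wrist_force: [-0.2, -0.3, 0.3]
finger_gap: 0.0006
grasp_force: 0.0
t 12.0 q [-0.7   0.71 -0.43  2.36  1.46  1.77  0.08] hood [-0.106   0.0793  0.2062] zdir [ 0.73 -0.68 -0.09] F [-0.2 -0.3  0.3] mom [0.7 0.8 0.1]
fkerr mm [-0.3 -0.2  0.1]
shift [-0.0049 -0.0738 -0.0028] rv [ 0.2  0.1 -0.2]
(array([-0.67029057,  0.52763043, -0.44931962,  2.34895493,  1.44483525,
        1.74725354,  0.27151385]), (np.float64(2.9855419120255845e-07), np.float64(1.3077195001394716e-06)))
lip_mid wrist [([0.5743, 0.0189, 0.2337], 0.77)]
lip_mid side [([0.5638, 0.0201, 0.2323], 0.72)]
lip_mid top [([0.5736, 0.0191, 0.2342], 0.92)]
green_clip wrist [([0.6247, -0.1519, 0.2329], 0.76)]
green_clip side [([0.6265, -0.1542, 0.2336], 0.63)]
green_clip top [([0.6225, -0.1568, 0.2309], 0.63)]
brown_bottle wrist []
brown_bottle side [([0.5037, 0.2175, 0.0019], 0.85)]
brown_bottle top []
small_beaker wrist []
small_beaker side [([0.5252, -0.2041, -0.003], 0.68)]
small_beaker top [([0.6232, -0.1531, 0.2333], 0.69)]
pen wrist []
pen side [([0.3901, -0.3608, 0.0001], 0.51)]
pen top [([0.3894, -0.3633, -0.0018], 0.45)]
```

View pics/h.png

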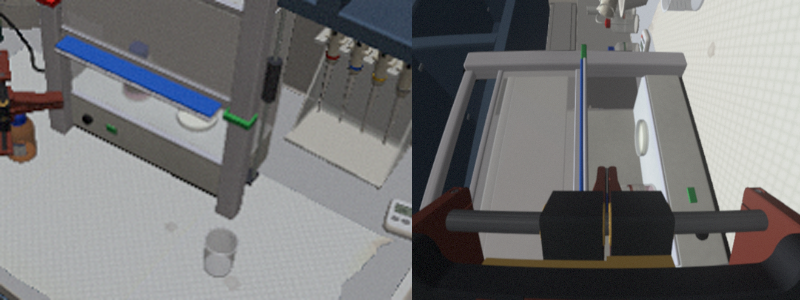

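The left panel shows the lip's right end (220,108) level with the green clip (240,118), given the perspective. The bottle (20,140) and beaker (220,252) are in place. The averages agree within 1 mm. I back off a bit more, settle and hand in.

```bash
python3 -m handwheel '[[0,-0.015,-0.01,0,0,0,-1],[0,-0.03,-0.02,0,0,0,-1],[0,-0.045,-0.03,0,0,0,-1],[0,-0.055,-0.035,0,0,0,-1],[0,-0.06,-0.035,0,0,0,-1]]'; python3 -m handwheel '[[0,0,0,0,0,0,-1],[0,0,0,0,0,0,-1],[0,0,0,0,0,0,-1],[0,0,0,0,0,0,-1],[0,0,0,0,0,0,-1]]'; python3 -c "
from workcell import env
print(env.sign_off())"
```

```text
t: 13.52
tool_pos: [0.4752, 0.1108, 0.2694]
ee_rot: [-0.317, 0.667, -0.608, 0.293]
wrist_force: [-0.2, 0.2, 0.1]
finger_gap: 0.0002
grasp_force: 0.0
t: 14.15
tool_pos: [0.4752, 0.1106, 0.2689]
ee_rot: [-0.317, 0.667, -0.608, 0.292]
wrist_force: [-0.1, -0.5, -0.0]
finger_gap: 0.0007
grasp_force: 0.0
the job is handed in; nothing more can be done
None
```

I pushed the window up until its lip was level with the green clip (within about 1 mm by the cameras), backed the arm clear, and handed the job in at about 14 s; the bottle, beaker and pen were still in place.

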